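Open the red bayonet cover of a filter housing

ROBOT

A 6-joint arm with a two-finger parallel gripper is mounted at the origin on a cart in front of the work surface, level with it; the furniture and walls round the work are solid. World frame = base frame: x ahead of the robot, y to its left, z up, the work surface at z = 0. Lengths are in mm, angles in rad, forces in N, time in s.
With the tool pointing down it reaches from about 275 to 1000 mm from the base axis. Payload 8.4 kg.
Tool frame: the origin (TCP) lies midway between the tips of the shut fingers; the grasp point (between the pads) lies 19 mm behind it; z points along the fingers, y is the line along which they close (so a half turn about z gives the same grasp; the last joint's range is limited). The gripper opens to 85 mm and grips with 20 to 120 N. Pads are 22 mm wide; open, the fingers measure 114 mm over their backs; the gripper's body (76 mm by 85 mm) begins 54 mm behind the grasp point. The pads swing forward as they close: fully open they stand 13 mm farther back than shut.
Start: joints at [-1.33, 0.353, 1.633, -0, 1.155, -0.002], TCP at [150.262, -606.671, 231.281] pointing down, gripper open.
Joint ranges: [-2.63, 2.63], [-0.92, 2.1], [0.06, 2.66], [-1.3, 4.44], [0, 2.69], [-3.02, 3.02]. Speed limits (rad/s): [2.22, 2.22, 2.79, 3.14, 3.14, 3.14].

INTERFACE

Orientations are given as [roll, pitch, yaw] about the fixed x, y, z axes, in that order (R = Rz(yaw) Ry(pitch) Rx(roll)).
In Python, from rig import monitor, imaging, r gives the robot as it stands.
- The arm moves only by the tool drive_tool, never from a script. Its argument "plan" is a list of rows, each an object of numbers: "x", "y", "z": the shift along the tool's x, y, z in units of 50 mm (1.0 is 50 mm); "ax", "ay", "az": the turn, a rotation vector about the tool's x, y, z in units of 6 degrees (1.0 is 6 degrees); "hand": the finger opening in mm, from 0 to 85.4. In form: [{"x": .., "y": .., "z": .., "ax": .., "ay": .., "az": .., "hand": ..}, ...]. A call has 1 to 8 rows; each row is the pose to reach, as a shift and turn from the pose commanded when the call began, along the tool's axes at that moment; what a row does not reach only later rows make up. A row lasts 1/10 s, in which the tool goes at most 50 mm and 8.59 degrees, less where a joint would pass 70% of its speed; a pose out of reach is approached as far as the arm can. A call with a gripper value outside its range is refused whole. The fingers move at their own pace and stop on an object; "grip_force" is the grip in N (left out, the last holds). Time passes only in rows, so rows that repeat a pose let the fingers close. It gives the time, the measured TCP pose, the force, the opening and the grip force at its end, in the units of the state.
- monitor.sense(): the state, without advancing time (a new reading comes with each control period).
- imaging.grab_frame(name): name is "scene" or "top"; returns the picture (480x640x3 uint8, red, green, blue); there is no depth.
- imaging.camera_info(name): a dict with "mtx" (3x3 intrinsics, pixels), "R" (3x3) and "t" (3): a world point X has camera coordinates R X + t. Camera axes: x right, y down, z forward; pixel columns grow to the right and rows downward; lengths in mm; the calibration is good to about 2 mm. A picture is of the moment at which its call begins. camera_info takes no time and is no camera call.
- r.sign_off(): hands the job in; it is judged then, once.
The state is a dict: "clock": time; "qpos": joint angles; "qvel": joint speeds; "joint_efforts": joint torques, N m; "eef_pos": TCP position; "tcp_rot": TCP orientation; "contact_force": force on the tool from outside, world axes, zero at the start; "wrist_torque": the same for the moment, N m; "opening": opening from 0.0 (shut) to 1.0 (fully open); "grasp_force": force on a finger pad.
Only numpy, scipy, OpenCV 4.12 (cv2) and the standard library are available. Lean on these libraries where they do the work, as an engineer would, in place of code of your own. Each camera call takes 0.05 s, during which the arm holds its last target. There are 200 camera calls.

TASK

Open the filter housing with the red cover: take the cover by its grip bar, turn it a quarter turn anticlockwise (seen from above) until its ears are out from under the two hooks, and lift it straight off. Set it gently down, right way up and flat, in the white tray and let go. Leave the blue-covered housing alone.

Things in the scene. Friction and masses are not known exactly. Their poses are not given: they have to be found in the camera images.
- red_cover: Loose red cover, 0.2 kg: disc 76 mm wide, two ears along its +x and -x (tips at 47 mm, under the hooks at the start), 56 mm spigot below, upright grip bar on top, 50 mm long along x, 16 mm wide along y, 18 to 54 mm above the origin. Origin: centre of the spigot's underside, z up; 42 mm above the housing's origin when seated. Starts 1 to 9 degrees from closed; turns with light friction.
- red_housing: Aluminium housing under the red cover, fixed, 110 mm wide, 63 mm high. Origin: centre of its underside. Rim 50 mm up; its bore takes the 8 mm deep spigot with 2 mm play. Two hooks overhang the ears. Cover x along housing x: closed, at a stop. Turned +57 to +92 degrees about z (anticlockwise from above; stop at 93, aim for 78) it lifts straight off. Brass ports at +y and -y, to 64 mm.
- tray: White square tray fixed to the bench, 156 x 156 mm, walls 4 mm thick and 14 mm high, floor 4 mm above the bench. Origin: centre of its underside; x and y along its sides.
- blue_cover: Blue cover, same shape, size and origin as the red one, closed on a second identical housing. To be left alone.
Things that resemble listed ones, but are neither listed nor needed, are in the scene too. There is more than one size of the red_cover; the one meant has the size given above.

How it is judged (in metres and radians):
On the way, in this order (a step that is already met when the one before it is completed fails the run):
1. the red cover is turned open (more than 52 degrees from closed) while still seated on its housing (angle between the x axis of red_cover and the x axis of red_housing, either way round above 0.9 rad and z of red_cover in the frame of red_housing below 0.05 m and horizontal distance between red_cover and red_housing below 0.01 m), for 0.1 s.
2. the red cover is lifted clear of its housing by the gripper (z of red_cover in the frame of red_housing above 0.075 m and contact force between the fingers and red_cover above 0.3 N), for 0.1 s.
At the end, for the whole second after the job is handed in: The red cover lies at rest in the white tray, right way up and flat on its floor (tilt under 6 degrees, its centre within 60 mm of the tray's centre along each side); the blue cover is where it was (within 10 mm) (x of red_cover in the frame of tray between -0.06 and 0.06 m and y of red_cover in the frame of tray between -0.06 and 0.06 m and z of red_cover in the frame of tray between -0.002 and 0.01 m and angle between red_cover's own z axis and vertical below 0.1 rad and linear speed of red_cover below 0.02 m/s and distance of blue_cover from where it was at the start of the episode below 0.01 m); the robot touches nothing.
It fails at once if the blue cover is shifted by more than 10 mm or pressed by the fingers with more than 3 N (distance of blue_cover from where it was at the start of the episode above 0.01 m or contact force between the fingers and blue_cover above 3 N).
It fails at once if the red cover is dropped or thrown (faster than 0.7 m/s while the fingers do not touch it) (contact force between the fingers and red_cover below 0.01 N and linear speed of red_cover above 0.7 m/s).
It also fails if it takes over 45 s, if anything falls off the work surface, if the arm or the gripper's body presses on something with over 40 N, if the wrist force passes 120 N, or if a joint passes its speed limit or range.

## Working session

There is one attempt and no reset: what is moved stays moved. The work goes in short steps, Python scripts to look and compute and a tool call to move; the robot and the scene stay as the last step left them, time stands still between calls to the robot, and variables do not carry over. Pictures are saved under pics/ and viewed, at most 10 in all, crops included, and the job is handed in when it is done.

Besides the shell and the picture viewer there is one more tool, called after "Call:" by a JSON object that holds its "fn" and its "kwargs", one argument or row to a line. drive_tool: Moves the arm, as the interface text tells. Its arguments: {"type":"object","properties":{"plan":{"type":"array","items":{"type":"object","properties":{"x":{"type":"number"},"y":{"type":"number"},"z":{"type":"number"},"ax":{"type":"number"},"ay":{"type":"number"},"az":{"type":"number"},"hand":{"type":"number"}}}},"grip_force":{"type":"number"}},"required":["plan"]}

```bash
mkdir -p pics
python3 - <<'E'
from rig import monitor, imaging, r
import cv2
for n in("scene","top"):
    im=imaging.grab_frame(n); cv2.imwrite(f"pics/{n}0.png",im[:,:,::-1])
    c=imaging.camera_info(n); print(n,c["mtx"].tolist(),(-c["R"].T@c["t"]).round(), c["R"].round(3).tolist())
s=monitor.sense(); print(s)
E
```

```text
scene [[463.89993044338, 0.0, 320.44993538177187], [0.0, 463.89993044338, 245.39819471961403], [0.0, 0.0, 1.0]] [116. 633. 504.] [[-0.884, -0.468, 0.018], [-0.26, 0.459, -0.85], [0.389, -0.755, -0.527]]
top [[550.1740162895148, 0.0, 313.44022296436117], [0.0, 550.1740162895148, 244.3813336984692], [0.0, 0.0, 1.0]] [ 304.   15. 1105.] [[-0.023, -1.0, -0.005], [-0.992, 0.023, -0.124], [0.124, 0.002, -0.992]]
{'clock': 0.1, 'qpos': array([-1.33039934e+00,  3.53560718e-01,  1.63406822e+00, -6.31305329e-06,
        1.15522318e+00, -2.37149041e-03]), 'qvel': array([-0.00166299, -0.00240199, -0.00399598, -0.00078719,  0.00172093,
       -0.00158787]), 'joint_efforts': array([-3.71647311e-04, -6.06354189e+01, -3.42820323e+01, -2.45481817e-05,
        3.91191454e-03, -1.58224572e-05]), 'eef_pos': array([ 150.15505999, -606.24214553,  230.64449324]), 'tcp_rot': array([-3.14033317e+00,  2.78566906e-06,  2.42771030e-01]), 'contact_force': array([-0.50907071, -0.70378727,  0.59892214]), 'wrist_torque': array([-0.02575016, -0.0291476 , -0.00375378]), 'grasp_force': 0.0, 'opening': 1.0007550923112176}
```

View pics/scene0.png

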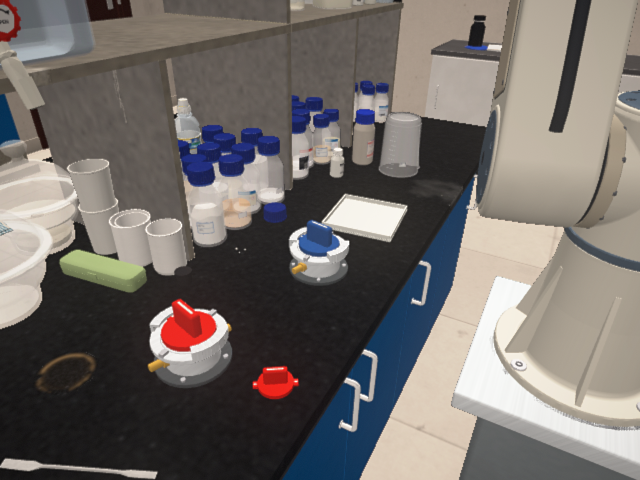

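View pics/top0.png

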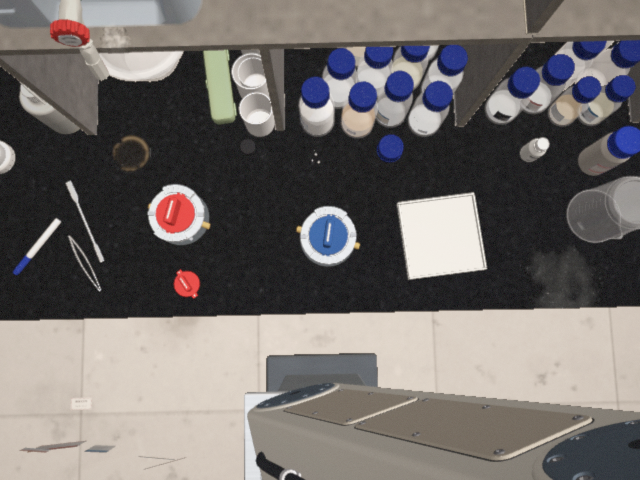

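The scene view shows the red-covered housing at (190,335), the blue one at (320,250), the tray at (367,217) and a small loose red cover at (275,382). In the top view they are at (177,213), (328,236), (441,236) and (187,284).

Could be mistaken for the target in the top view:
- the cover on the housing at (177,213)
- the small loose cover at (187,284)
- the red tap at (70,33)
- the blue cover at (328,236)

I choose (177,213): it is seated under hooks and has the full size. I'll check it in a close crop.

```bash
cat > h.py <<'E'
import numpy as np, cv2
from rig import monitor, imaging, r
def ray(n,u,v,z):
    c=imaging.camera_info(n); C=-c["R"].T@c["t"]
    d=c["R"].T@np.linalg.solve(c["mtx"],[u,v,1]); return C+d*(z-C[2])/d[2]
def proj(n,X):
    c=imaging.camera_info(n); p=c["mtx"]@(c["R"]@np.asarray(X,float)+c["t"]); return p[:2]/p[2]
E
python3 - <<'E'
from h import *
t=cv2.imread("pics/top0.png"); s=cv2.imread("pics/scene0.png")
a=cv2.resize(t[175:255,135:220],None,fx=5,fy=5,interpolation=cv2.INTER_CUBIC)
b=cv2.resize(s[290:390,140:240],None,fx=4,fy=4,interpolation=cv2.INTER_CUBIC)
cv2.imwrite("pics/crop.png",np.hstack([cv2.resize(a,(425,400)),b])[:, :800])
hsv=cv2.cvtColor(t,cv2.COLOR_BGR2HSV); H,S,V=cv2.split(hsv)
red=((H<8)|(H>172))&(S>140)&(V>80)
nb,l,st,ce=cv2.connectedComponentsWithStats(red.astype(np.uint8))
for i in range(1,nb):
    if st[i,4]>60: print("red",st[i],ce[i],ray("top",*ce[i],60).round(1))
blue=(H>95)&(H<125)&(S>120)&(V>80)
nb,l,st,ce=cv2.connectedComponentsWithStats(blue.astype(np.uint8))
for i in range(1,nb):
    if st[i,4]>60: print("blue",st[i],ce[i],ray("top",*ce[i],60).round(1))
w=((S<60)&(V>180)).astype(np.uint8); w[:, :380]=0; w[:,500:]=0; w[:180]=0; w[290:]=0
c=max(cv2.findContours(w,0,2)[0],key=cv2.contourArea); R=cv2.minAreaRect(c); B=cv2.boxPoints(R)
P=np.array([ray("top",*p,14)[:2] for p in B]); print("tray",P.round(1).tolist(),P.mean(0),np.linalg.norm(np.diff(P,axis=0),axis=1))
br=((H>12)&(H<28)&(S>120)&(V>90)).astype(np.uint8)
nb,l,st,ce=cv2.connectedComponentsWithStats(br)
for i in range(1,nb):
    if st[i,4]>8 and ce[i][1]>180 and ce[i][1]<300: print("brass",st[i],ce[i],ray("top",*ce[i],35).round(1))
E
```

```text
red [ 50  20  39  25 585] [68.98803419 29.56923077] [881.9 500.   60. ]
red [ 156  193   38   40 1064] [175.09586466 213.22180451] [500.8 282.7  60. ]
red [173 269  27  30 557] [186.59245961 283.55834829] [364.6 259.7  60. ]
blue [580  41  26  12 223] [593.21524664  45.86995516] [ 820.8 -551.2   60. ]
blue [619  40  21  22 383] [630.0078329   49.94255875] [ 810.4 -623.7   60. ]
blue [440  45  28  26 556] [453.77877698  56.93165468] [ 804.5 -271.6   60. ]
blue [366  47  27  20 372] [379.66129032  53.79032258] [ 814.8 -124.    60. ]
blue [404  46  25  13 209] [416.71770335  50.09090909] [ 820.7 -198.4   60. ]
blue [328  48  27  30 560] [341.29285714  61.24464286] [801.  -46.9  60. ]
blue [547  55  27  25 534] [560.24344569  66.582397  ] [ 779.  -482.1   60. ]
blue [512  67  28  26 561] [525.77183601  79.48128342] [ 753.9 -411.7   60. ]
blue [386  71  27  26 535] [399.6728972   83.80747664] [ 751.1 -161.4   60. ]
blue [301  77  28  30 597] [315.04690117  90.33500838] [741.7   6.9  60. ]
blue [577  77  24  22 389] [588.83033419  87.01799486] [ 735.2 -535.2   60. ]
blue [612  76  24  21 4
[... 185 characters left out ...]
2 -87.8  60. ]
blue [613 126  27  31 655] [627.2        140.03206107] [ 625.2 -600.9   60. ]
blue [378 135  26  25 484] [390.87396694 146.48553719] [ 623.4 -138.8   60. ]
blue [608 135  19  23  75] [612.65333333 148.49333333] [ 608.9 -571.    60. ]
blue [ 310  215   37   40 1039] [327.85370549 235.13282002] [451.2 -11.   60. ]
blue [ 13 256  18  19 143] [ 20.93706294 265.14685315] [407.  576.6  60. ]
tray [[520.9, -154.5], [539.9, -311.7], [383.4, -324.3], [365.0, -169.9]] [ 452.26575214 -240.08767131] [158.31788493 157.00950729 155.5529939 ]
brass [203 223   8   6  15] [207.2        226.33333333] [477.8 225.5  35. ]
brass [296 226   5   7  14] [297.71428571 229.21428571] [467.9  47.4  35. ]
```

View pics/crop.png

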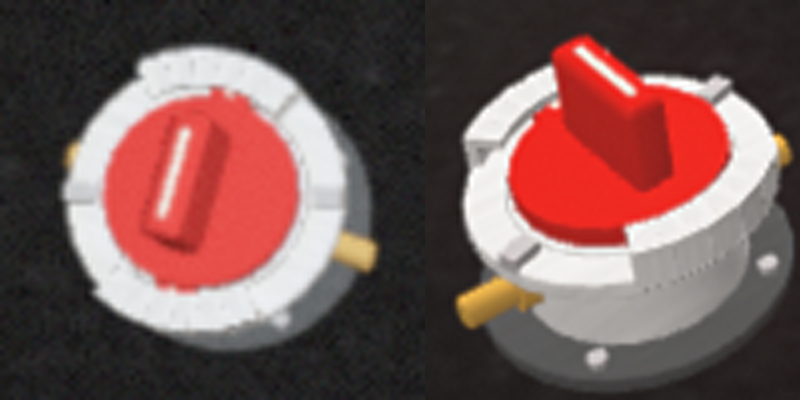

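The crop confirms it: a red cover with its ears under two white hooks, brass ports at the sides, and an upright bar with a white stripe on its top at crop pixels (185,127) to (165,215). Next I measure the stripe in both views and the port direction.

Run:
```python
from h import *
def stripe(n,box):
    im=cv2.imread(f"pics/{n}0.png"); x0,y0,x1,y1=box
    k=4; c=cv2.resize(im[y0:y1,x0:x1],None,fx=k,fy=k,interpolation=cv2.INTER_CUBIC)
    H,S,V=cv2.split(cv2.cvtColor(c,cv2.COLOR_BGR2HSV)); m=((S<120)&(V>150)).astype(np.uint8)
    nb,l,st,ce=cv2.connectedComponentsWithStats(m)
    out=[]
    for i in range(1,nb):
        if st[i,4]>100:
            p=np.argwhere(l==i)[:,::-1].astype(np.float32); R=cv2.minAreaRect(p); 
            d=np.linalg.svd(p-p.mean(0),full_matrices=False)[2][0]; s=(p-p.mean(0))@d
            e=[((p.mean(0)+d*q+.5)/k-.5+[x0,y0]) for q in (s.min(),s.max())]
            out.append((st[i].tolist(),[a.round(2).tolist() for a in e],[ray(n,*a,96)[:2].round(1).tolist() for a in e]))
            E=[ray(n,*a,96) for a in e]; v=E[1]-E[0]; print(n,out[-1],"mid",((E[0]+E[1])/2).round(1),"len",np.linalg.norm(v).round(1),"ang",np.degrees(np.arctan2(v[1],v[0])).round(1))
stripe("top",(165,196,177,224)); stripe("scene",(178,298,206,322))
# disc: ellipse of the red blob
for n in("top","scene"):
    im=cv2.imread(f"pics/{n}0.png"); H,S,V=cv2.split(cv2.cvtColor(im,cv2.COLOR_BGR2HSV))
    br=((H>10)&(H<30)&(S>90)&(V>70)).astype(np.uint8)
    nb,l,st,ce=cv2.connectedComponentsWithStats(br)
    bx=(140,185,215,240) if n=="top" else (140,315,240,380)
    for i in range(1,nb):
        if st[i,4]>3 and bx[0]<ce[i][0]<bx[2] and bx[1]<ce[i][1]<bx[3]: print("brass",n,st[i],ce[i].round(1),ray(n,*ce[i],35)[:2].round(1))
```

```text
top ([5, 17, 29, 75, 816], [[171.89, 199.81], [166.57, 218.29]], [[519.6, 279.7], [484.8, 289.2]]) mid [502.2 284.4  96. ] len 36.1 ang 164.6
scene ([0, 14, 59, 50, 743], [[177.41, 301.39], [191.9, 313.09]], [[519.9, 276.4], [485.9, 285.8]]) mid [502.9 281.1  96. ] len 35.4 ang 164.5
scene ([62, 44, 50, 17, 506], [[193.06, 309.06], [205.63, 310.93]], [[490.1, 278.6], [472.8, 273.4]]) mid [481.5 276.   96. ] len 18.1 ang -163.4
brass top [147 203   3   5   8] [148.2 205.1] [523.  342.4]
brass top [202 222   9   8  49] [206.2 225.1] [480.2 227.5]
brass scene [227 323   5   9  25] [229.2 326.8] [472.1 231.2]
brass scene [147 359  22  13 158] [156.2 364.8] [511.1 339.1]
```

```bash
cat >> h.py <<'E'
from scipy.spatial.transform import Rotation as Ro
def rel(x,y,z,yawdeg):
    s=monitor.sense(); A=Ro.from_euler("xyz",s["tcp_rot"]); T=Ro.from_euler("xyz",[np.pi,0,np.radians(yawdeg)])
    d=A.inv().apply(np.array([x,y,z])-s["eef_pos"])/50; w=np.degrees((A.inv()*T).as_rotvec())/6
    print("clk",s["clock"],"eef",s["eef_pos"].round(1),np.degrees(s["tcp_rot"]).round(1),"F",s["contact_force"].round(1),"q",s["qpos"].round(2),"grip",round(float(s["grasp_force"]),1),round(float(s["opening"]),3))
    print("xyz",d.round(3),"a",w.round(2))
E
python3 -c "
from h import *
rel(502.5,283,200,-15.5)"
```

```text
clk 0.1 eef [ 150.2 -606.2  230.6] [-179.9    0.    13.9] F [-0.5 -0.7  0.6] q [-1.33  0.35  1.63 -0.    1.16 -0.  ] grip 0.0 1.001
xyz [ 11.116 -15.569   0.632] a [-0.01  0.    4.9 ]
```

Call:
{"fn": "drive_tool", "kwargs": {
  "plan": [
    {"x": 0.5,"y": -0.7,"z": 0,"az": 0.2,"hand": 50},
    {"x": 1.1,"y": -1.5,"az": 0.5,"hand": 50},
    {"x": 1.7,"y": -2.3,"az": 0.8,"hand": 50},
    {"x": 2.3,"y": -3.1,"az": 1.0,"hand": 50},
    {"x": 2.9,"y": -3.9,"az": 1.3,"hand": 50},
    {"x": 3.4,"y": -4.7,"az": 1.6,"hand": 50},
    {"x": 4.0,"y": -5.5,"az": 1.8,"hand": 50},
    {"x": 4.5,"y": -6.2,"az": 2.0,"hand": 50}
  ]
}}

```text
invalid input
```

```bash
python3 -c "
from h import *
rel(502.5,283,200,-15.5)"
```

```text
clk 0.1 eef [ 150.2 -606.2  230.6] [-179.9    0.    13.9] F [-0.5 -0.7  0.6] q [-1.33  0.35  1.63 -0.    1.16 -0.  ] grip 0.0 1.001
xyz [ 11.116 -15.569   0.632] a [-0.01  0.    4.9 ]
```

Rows probably need all their fields.

Call:
{"fn": "drive_tool", "kwargs": {
  "plan": [
    {"x": 0.5,"y": -0.7,"z": 0,"ax": 0,"ay": 0,"az": 0.2,"hand": 50},
    {"x": 1.1,"y": -1.5,"z": 0,"ax": 0,"ay": 0,"az": 0.5,"hand": 50},
    {"x": 1.7,"y": -2.3,"z": 0,"ax": 0,"ay": 0,"az": 0.8,"hand": 50},
    {"x": 2.3,"y": -3.1,"z": 0,"ax": 0,"ay": 0,"az": 1.0,"hand": 50},
    {"x": 2.9,"y": -3.9,"z": 0,"ax": 0,"ay": 0,"az": 1.3,"hand": 50},
    {"x": 3.4,"y": -4.7,"z": 0,"ax": 0,"ay": 0,"az": 1.6,"hand": 50},
    {"x": 4.0,"y": -5.5,"z": 0,"ax": 0,"ay": 0,"az": 1.8,"hand": 50},
    {"x": 4.5,"y": -6.2,"z": 0,"ax": 0,"ay": 0,"az": 2.0,"hand": 50}
  ],
  "grip_force": 60
}}

```text
clock: 0.9
eef_pos: [294.2, -249.5, 231.2]
tcp_rot: [-3.141, -0.0, 0.032]
contact_force: [1.2, -0.9, 0.6]
opening: 0.588
grasp_force: 0.0
```

```bash
python3 -c "
from h import *
rel(502.5,283,200,-15.5)"
```

```text
clk 0.9 eef [ 294.2 -249.5  231.2] [-180.    -0.     1.8] F [ 1.2 -0.9  0.6] q [-0.71 -0.04  2.11  0.    1.07  0.83] grip 0.0 0.588
xyz [  4.506 -10.51    0.627] a [-0.   -0.    2.89]
```

Call:
{"fn": "drive_tool", "kwargs": {
  "plan": [
    {"x": 0.3,"y": -0.8,"z": 0,"ax": 0,"ay": 0,"az": 0.2,"hand": 50},
    {"x": 0.7,"y": -1.7,"z": 0,"ax": 0,"ay": 0,"az": 0.5,"hand": 50},
    {"x": 1.1,"y": -2.6,"z": 0,"ax": 0,"ay": 0,"az": 0.8,"hand": 50},
    {"x": 1.5,"y": -3.5,"z": 0,"ax": 0,"ay": 0,"az": 1.0,"hand": 50},
    {"x": 1.9,"y": -4.4,"z": 0,"ax": 0,"ay": 0,"az": 1.3,"hand": 50},
    {"x": 2.3,"y": -5.3,"z": 0,"ax": 0,"ay": 0,"az": 1.5,"hand": 50},
    {"x": 2.6,"y": -6.1,"z": 0,"ax": 0,"ay": 0,"az": 1.7,"hand": 50},
    {"x": 3.0,"y": -6.9,"z": 0,"ax": 0,"ay": 0,"az": 1.9,"hand": 50}
  ]
}}

```text
clock: 1.7
eef_pos: [432.3, 100.2, 231.2]
tcp_rot: [3.141, 0.0, -0.166]
contact_force: [0.7, -0.9, -0.1]
opening: 0.587
grasp_force: 0.0
```

```bash
python3 -c "
from h import *
rel(502.5,283,200,-15.5)"
```

```text
clk 1.7 eef [432.3 100.2 231.2] [180.    0.   -9.5] F [ 0.7 -0.9 -0.1] q [ 0.22  0.07  2.   -0.    1.07  1.96] grip 0.0 0.587
xyz [ 0.783 -3.838  0.622] a [0. 0. 1.]
```

Call:
{"fn": "drive_tool", "kwargs": {
  "plan": [
    {"x": 0.2,"y": -0.7,"z": 0,"ax": 0,"ay": 0,"az": 0.2,"hand": 50},
    {"x": 0.3,"y": -1.5,"z": 0,"ax": 0,"ay": 0,"az": 0.4,"hand": 50},
    {"x": 0.5,"y": -2.4,"z": 0,"ax": 0,"ay": 0,"az": 0.6,"hand": 50},
    {"x": 0.65,"y": -3.1,"z": 0.2,"ax": 0,"ay": 0,"az": 0.8,"hand": 50},
    {"x": 0.75,"y": -3.6,"z": 0.4,"ax": 0,"ay": 0,"az": 0.9,"hand": 50},
    {"x": 0.78,"y": -3.84,"z": 0.62,"ax": 0,"ay": 0,"az": 1.0,"hand": 50},
    {"x": 0.78,"y": -3.84,"z": 0.62,"ax": 0,"ay": 0,"az": 1.0,"hand": 50}
  ]
}}

```text
clock: 2.4
eef_pos: [501.7, 281.3, 198.2]
tcp_rot: [3.139, 0.002, -0.269]
contact_force: [0.4, -0.3, 0.2]
opening: 0.584
grasp_force: 0.0
```

Run:
```python
from h import *
rel(502.5,283,66,-15.5)
im=imaging.grab_frame("scene"); cv2.imwrite("pics/s1.png",cv2.resize(im[170:400,90:330,::-1],None,fx=2.5,fy=2.5))
```

```text
clk 2.4 eef [501.7 281.3 198.2] [ 1.799e+02  1.000e-01 -1.540e+01] F [ 0.4 -0.3  0.2] q [0.51 0.31 1.77 0.   1.06 2.35] grip 0.0 0.584
xyz [ 0.013 -0.043  2.644] a [0.02 0.02 0.01]
```

View pics/s1.png

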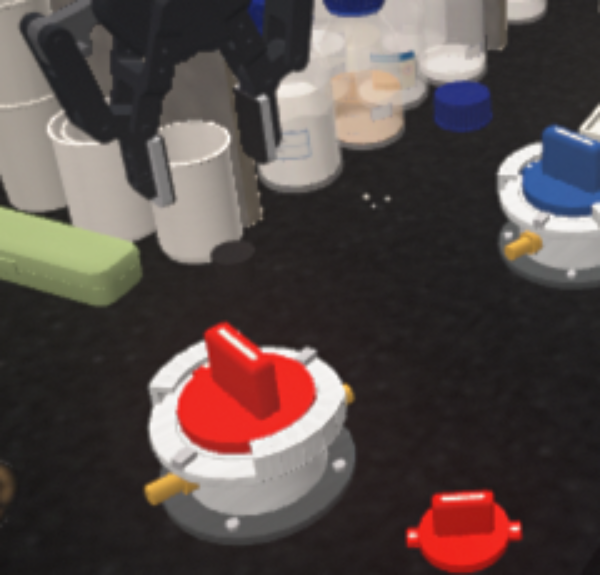

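The view shows the gripper above the housing, with pads at about (160,170) and (265,125) either side of the bar line at (240,365). It is aligned, so I descend in steps.

Call:
{"fn": "drive_tool", "kwargs": {
  "plan": [
    {"x": 0,"y": 0,"z": 0.5,"ax": 0,"ay": 0,"az": 0,"hand": 50},
    {"x": 0,"y": 0,"z": 1.0,"ax": 0,"ay": 0,"az": 0,"hand": 50},
    {"x": 0,"y": 0,"z": 1.5,"ax": 0,"ay": 0,"az": 0,"hand": 50},
    {"x": 0,"y": 0,"z": 1.9,"ax": 0,"ay": 0,"az": 0,"hand": 50},
    {"x": 0,"y": 0,"z": 2.2,"ax": 0,"ay": 0,"az": 0,"hand": 50},
    {"x": 0,"y": 0,"z": 2.5,"ax": 0,"ay": 0,"az": 0,"hand": 50},
    {"x": 0,"y": 0,"z": 2.65,"ax": 0,"ay": 0,"az": 0,"hand": 50},
    {"x": 0,"y": 0,"z": 2.65,"ax": 0,"ay": 0,"az": 0,"hand": 50}
  ]
}}

```text
clock: 3.25
eef_pos: [502.3, 280.6, 67.1]
tcp_rot: [3.141, 0.001, -0.271]
contact_force: [0.3, 0.2, 0.3]
opening: 0.59
grasp_force: 0.0
```

Call:
{"fn": "drive_tool", "kwargs": {
  "plan": [
    {"x": 0,"y": 0,"z": 0,"ax": 0,"ay": 0,"az": 0,"hand": 30},
    {"x": 0,"y": 0,"z": 0,"ax": 0,"ay": 0,"az": 0,"hand": 22},
    {"x": 0,"y": 0,"z": 0,"ax": 0,"ay": 0,"az": 0,"hand": 10},
    {"x": 0,"y": 0,"z": 0,"ax": 0,"ay": 0,"az": 0,"hand": 10},
    {"x": 0,"y": 0,"z": 0,"ax": 0,"ay": 0,"az": 0,"hand": 10},
    {"x": 0,"y": 0,"z": 0,"ax": 0,"ay": 0,"az": 0,"hand": 10}
  ],
  "grip_force": 40
}}

```text
clock: 3.85
eef_pos: [503.3, 281.5, 68.7]
tcp_rot: [-3.14, -0.001, -0.27]
contact_force: [-0.5, -0.5, 6.8]
opening: 0.177
grasp_force: 40.3
```

Run:
```python
from h import *
rel(502.5,283,66,-15.5)
im=imaging.grab_frame("scene"); cv2.imwrite("pics/s2.png",cv2.resize(im[270:400,110:250,::-1],None,fx=4,fy=4))
```

```text
clk 3.85 eef [503.3 281.5  68.7] [-1.799e+02 -1.000e-01 -1.550e+01] F [-0.5 -0.5  6.8] q [0.51 0.48 1.86 0.   0.8  2.35] grip 40.3 0.177
xyz [-0.023 -0.024  0.054] a [-0.01 -0.01  0.  ]
```

View pics/s2.png

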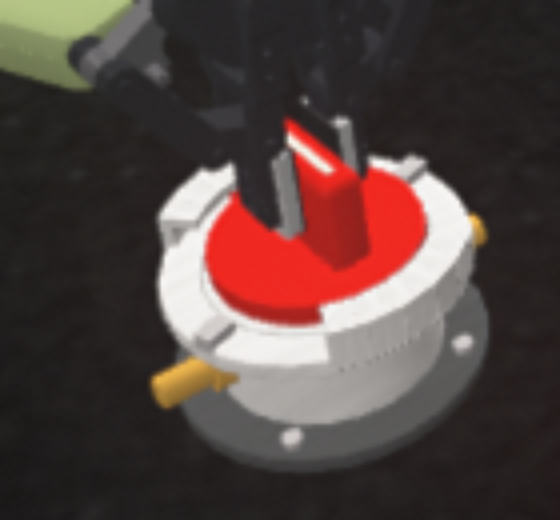

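The bar at crop (320,190) is between the pads, with opening about 15 mm and grip 40 N. I turn anticlockwise (negative az, since tool z points down).

Call:
{"fn": "drive_tool", "kwargs": {
  "plan": [
    {"x": 0,"y": 0,"z": 0,"ax": 0,"ay": 0,"az": -0.4,"hand": 10},
    {"x": 0,"y": 0,"z": 0,"ax": 0,"ay": 0,"az": -1.0,"hand": 10},
    {"x": 0,"y": 0,"z": 0,"ax": 0,"ay": 0,"az": -1.7,"hand": 10},
    {"x": 0,"y": 0,"z": 0,"ax": 0,"ay": 0,"az": -2.4,"hand": 10},
    {"x": 0,"y": 0,"z": 0,"ax": 0,"ay": 0,"az": -3.1,"hand": 10},
    {"x": 0,"y": 0,"z": 0,"ax": 0,"ay": 0,"az": -3.7,"hand": 10},
    {"x": 0,"y": 0,"z": 0,"ax": 0,"ay": 0,"az": -4.0,"hand": 10},
    {"x": 0,"y": 0,"z": 0,"ax": 0,"ay": 0,"az": -4.0,"hand": 10}
  ]
}}

```text
clock: 4.7
eef_pos: [503.3, 281.6, 68.7]
tcp_rot: [-3.141, -0.002, 0.15]
contact_force: [-0.2, 0.6, 5.5]
opening: 0.181
grasp_force: 40.4
```

Call:
{"fn": "drive_tool", "kwargs": {
  "plan": [
    {"x": 0,"y": 0,"z": 0,"ax": 0,"ay": 0,"az": -0.4,"hand": 10},
    {"x": 0,"y": 0,"z": 0,"ax": 0,"ay": 0,"az": -1.0,"hand": 10},
    {"x": 0,"y": 0,"z": 0,"ax": 0,"ay": 0,"az": -1.7,"hand": 10},
    {"x": 0,"y": 0,"z": 0,"ax": 0,"ay": 0,"az": -2.4,"hand": 10},
    {"x": 0,"y": 0,"z": 0,"ax": 0,"ay": 0,"az": -3.1,"hand": 10},
    {"x": 0,"y": 0,"z": 0,"ax": 0,"ay": 0,"az": -3.7,"hand": 10},
    {"x": 0,"y": 0,"z": 0,"ax": 0,"ay": 0,"az": -4.0,"hand": 10},
    {"x": 0,"y": 0,"z": 0,"ax": 0,"ay": 0,"az": -4.0,"hand": 10}
  ]
}}

```text
clock: 5.5
eef_pos: [502.9, 282.1, 68.7]
tcp_rot: [-3.141, -0.002, 0.568]
contact_force: [-2.5, 3.9, 7.0]
opening: 0.179
grasp_force: 40.5
```

Run:
```python
from h import *
rel(502.5,283,66,56.5)
print(monitor.sense()["wrist_torque"])
im=imaging.grab_frame("scene"); cv2.imwrite("pics/s3.png",cv2.resize(im[270:400,110:250,::-1],None,fx=4,fy=4))
```

```text
clk 5.5 eef [502.9 282.1  68.7] [-1.799e+02 -1.000e-01  3.250e+01] F [-2.5  3.9  7. ] q [0.51 0.48 1.86 0.   0.8  1.51] grip 40.5 0.179
xyz [ 0.003 -0.019  0.055] a [-0.01 -0.02 -3.99]
[0.60708653 0.4457757  0.05248534]
```

View pics/s3.png

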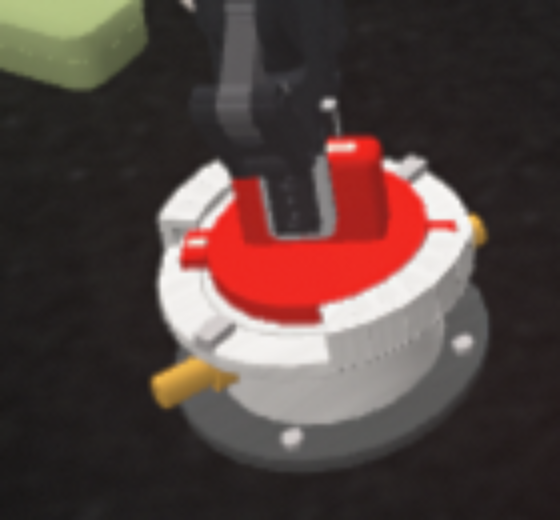

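The cover turns with the gripper. Its ears are out at crop (195,248) and (440,225), between the hooks and the nubs. I turn another 24°.

Call:
{"fn": "drive_tool", "kwargs": {
  "plan": [
    {"x": 0,"y": 0,"z": 0,"ax": 0,"ay": 0,"az": -0.4,"hand": 10},
    {"x": 0,"y": 0,"z": 0,"ax": 0,"ay": 0,"az": -1.0,"hand": 10},
    {"x": 0,"y": 0,"z": 0,"ax": 0,"ay": 0,"az": -1.7,"hand": 10},
    {"x": 0,"y": 0,"z": 0,"ax": 0,"ay": 0,"az": -2.4,"hand": 10},
    {"x": 0,"y": 0,"z": 0,"ax": 0,"ay": 0,"az": -3.1,"hand": 10},
    {"x": 0,"y": 0,"z": 0,"ax": 0,"ay": 0,"az": -3.7,"hand": 10},
    {"x": 0,"y": 0,"z": 0,"ax": 0,"ay": 0,"az": -4.0,"hand": 10},
    {"x": 0,"y": 0,"z": 0,"ax": 0,"ay": 0,"az": -4.0,"hand": 10}
  ]
}}

```text
clock: 6.35
eef_pos: [502.3, 282.6, 68.8]
tcp_rot: [-3.14, -0.002, 0.986]
contact_force: [-5.4, 6.6, 8.1]
opening: 0.18
grasp_force: 40.7
```

Call:
{"fn": "drive_tool", "kwargs": {
  "plan": [
    {"x": 0,"y": 0,"z": 0,"ax": 0,"ay": 0,"az": 0,"hand": 10},
    {"x": 0,"y": 0,"z": 0,"ax": 0,"ay": 0,"az": 0,"hand": 10}
  ]
}}

```text
clock: 6.55
eef_pos: [502.4, 282.6, 68.8]
tcp_rot: [-3.14, -0.002, 0.986]
contact_force: [-5.9, 7.2, 8.0]
opening: 0.185
grasp_force: 40.7
```

Run:
```python
from h import *
rel(502.5,283,166,56.5)
print(monitor.sense()["wrist_torque"])
im=imaging.grab_frame("scene"); cv2.imwrite("pics/s4.png",cv2.resize(im[270:400,110:250,::-1],None,fx=4,fy=4))
```

```text
clk 6.55 eef [502.4 282.6  68.8] [-1.799e+02 -1.000e-01  5.650e+01] F [-5.9  7.2  8. ] q [0.51 0.48 1.86 0.   0.8  1.09] grip 40.7 0.185
xyz [ 0.012 -0.005 -1.945] a [-0.01 -0.02 -0.01]
[ 1.03075409  0.95576746 -0.12410832]
```

View pics/s4.png

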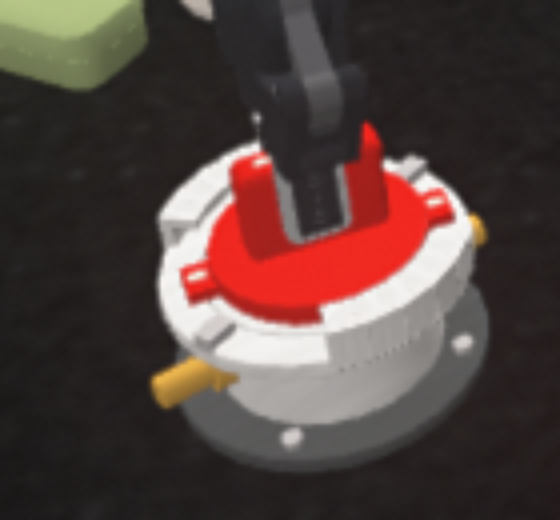

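The ears at crop (197,280) and (438,207) are clear of the hooks. The spigot rubs the bore a little, so I shift about 1 mm with the force and lift slowly.

Call:
{"fn": "drive_tool", "kwargs": {
  "plan": [
    {"x": 0.01,"y": -0.02,"z": 0,"ax": 0,"ay": 0,"az": 0,"hand": 10},
    {"x": 0.01,"y": -0.02,"z": -0.1,"ax": 0,"ay": 0,"az": 0,"hand": 10},
    {"x": 0.01,"y": -0.02,"z": -0.2,"ax": 0,"ay": 0,"az": 0,"hand": 10},
    {"x": 0.01,"y": -0.02,"z": -0.3,"ax": 0,"ay": 0,"az": 0,"hand": 10},
    {"x": 0.01,"y": -0.02,"z": -0.45,"ax": 0,"ay": 0,"az": 0,"hand": 10},
    {"x": 0.01,"y": -0.02,"z": -0.6,"ax": 0,"ay": 0,"az": 0,"hand": 10},
    {"x": 0.01,"y": -0.02,"z": -0.8,"ax": 0,"ay": 0,"az": 0,"hand": 10},
    {"x": 0.01,"y": -0.02,"z": -1.0,"ax": 0,"ay": 0,"az": 0,"hand": 10}
  ]
}}

```text
clock: 7.4
eef_pos: [502.1, 282.0, 118.7]
tcp_rot: [3.142, -0.0, 0.986]
contact_force: [0.4, 0.6, -1.9]
opening: 0.182
grasp_force: 39.3
```

Call:
{"fn": "drive_tool", "kwargs": {
  "plan": [
    {"x": 0,"y": 0,"z": -0.3,"ax": 0,"ay": 0,"az": 0,"hand": 10},
    {"x": 0,"y": 0,"z": -0.7,"ax": 0,"ay": 0,"az": 0,"hand": 10},
    {"x": 0,"y": 0,"z": -1.1,"ax": 0,"ay": 0,"az": 0,"hand": 10},
    {"x": 0,"y": 0,"z": -1.5,"ax": 0,"ay": 0,"az": 0,"hand": 10},
    {"x": 0,"y": 0,"z": -1.8,"ax": 0,"ay": 0,"az": 0,"hand": 10},
    {"x": 0,"y": 0,"z": -2.0,"ax": 0,"ay": 0,"az": 0,"hand": 10},
    {"x": 0,"y": 0,"z": -2.0,"ax": 0,"ay": 0,"az": 0,"hand": 10}
  ]
}}

```text
clock: 8.1
eef_pos: [502.9, 282.5, 219.8]
tcp_rot: [3.14, -0.003, 0.986]
contact_force: [0.2, -0.9, -3.0]
opening: 0.174
grasp_force: 39.4
```

Run:
```python
from h import *
rel(452,-240,218,-7)
im=imaging.grab_frame("scene"); cv2.imwrite("pics/s5.png",cv2.resize(im[150:400,60:360,::-1],None,fx=2,fy=2))
# tray again, 4 edges midpoints in scene: corners
t=cv2.imread("pics/scene0.png"); H,S,V=cv2.split(cv2.cvtColor(t,cv2.COLOR_BGR2HSV))
w=((S<50)&(V>170)).astype(np.uint8); w[:190]=0; w[250:]=0; w[:,:315]=0; w[:,415:]=0
c=max(cv2.findContours(w,0,2)[0],key=cv2.contourArea); a=cv2.approxPolyDP(cv2.convexHull(c),6,True)[:,0]
print([ray("scene",*p,12)[:2].round().tolist() for p in a], cv2.contourArea(c))
```

```text
clk 8.1 eef [502.9 282.5 219.8] [179.9  -0.2  56.5] F [ 0.2 -0.9 -3. ] q [0.51 0.29 1.75 0.   1.1  1.09] grip 39.4 0.174
xyz [-9.276  4.917  0.017] a [-0.   -0.03 10.59]
[[523.0, -163.0], [538.0, -312.0], [386.0, -325.0], [364.0, -156.0]] 2449.0
```

View pics/s5.png

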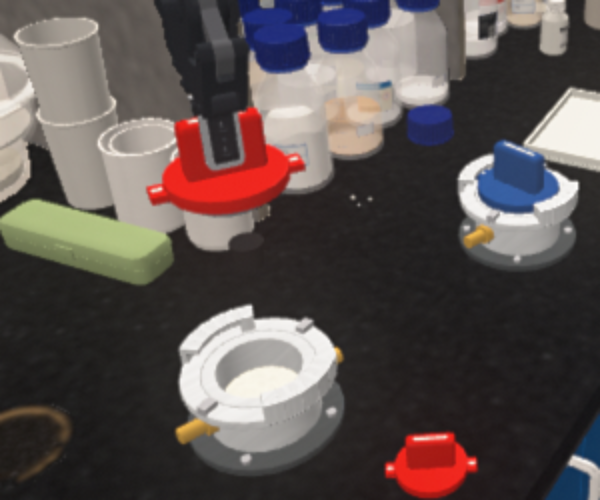

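The cover is lifted, level in the gripper at crop (225,175), and the housing at (260,380) is open. I carry it over the blue housing, with the cover's underside at about 190 mm against 96 mm for the blue bar top.

Call:
{"fn": "drive_tool", "kwargs": {
  "plan": [
    {"x": -0.3,"y": 0.15,"z": 0,"ax": 0,"ay": 0,"az": 0,"hand": 10},
    {"x": -0.8,"y": 0.4,"z": 0,"ax": 0,"ay": 0,"az": 0,"hand": 10},
    {"x": -1.4,"y": 0.75,"z": 0,"ax": 0,"ay": 0,"az": 0,"hand": 10},
    {"x": -2.0,"y": 1.05,"z": 0,"ax": 0,"ay": 0,"az": 0,"hand": 10},
    {"x": -2.6,"y": 1.4,"z": 0,"ax": 0,"ay": 0,"az": 0,"hand": 10},
    {"x": -3.2,"y": 1.7,"z": 0,"ax": 0,"ay": 0,"az": 0,"hand": 10},
    {"x": -3.8,"y": 2.0,"z": 0,"ax": 0,"ay": 0,"az": 0,"hand": 10},
    {"x": -4.4,"y": 2.35,"z": 0,"ax": 0,"ay": 0,"az": 0,"hand": 10}
  ]
}}

```text
clock: 8.95
eef_pos: [477.0, 31.8, 216.8]
tcp_rot: [-3.14, 0.002, 0.986]
contact_force: [0.3, 0.1, -2.4]
opening: 0.179
grasp_force: 39.4
```

Call:
{"fn": "drive_tool", "kwargs": {
  "plan": [
    {"x": -0.6,"y": 0.3,"z": 0,"ax": 0,"ay": 0,"az": 0,"hand": 10},
    {"x": -1.2,"y": 0.65,"z": 0,"ax": 0,"ay": 0,"az": 0,"hand": 10},
    {"x": -1.8,"y": 0.95,"z": 0,"ax": 0,"ay": 0,"az": 0,"hand": 10},
    {"x": -2.4,"y": 1.25,"z": 0,"ax": 0,"ay": 0,"az": 0,"hand": 10},
    {"x": -3.0,"y": 1.6,"z": 0,"ax": 0,"ay": 0,"az": 0,"hand": 10},
    {"x": -3.6,"y": 1.9,"z": 0,"ax": 0,"ay": 0,"az": 0,"hand": 10},
    {"x": -4.2,"y": 2.2,"z": 0,"ax": 0,"ay": 0,"az": 0,"hand": 10},
    {"x": -4.6,"y": 2.45,"z": 0,"ax": 0,"ay": 0,"az": 0,"hand": 10}
  ]
}}

```text
clock: 9.75
eef_pos: [452.0, -227.7, 216.8]
tcp_rot: [-3.14, 0.001, 0.985]
contact_force: [0.6, 0.5, -2.5]
opening: 0.183
grasp_force: 39.4
```

Run:
```python
from h import *
rel(452,-240,36,56.5)
```

```text
clk 9.75 eef [ 452.  -227.7  216.8] [-179.9    0.    56.4] F [ 0.6  0.5 -2.5] q [-0.47  0.18  1.9  -0.    1.06  0.12] grip 39.4 0.183
xyz [-0.202  0.144  3.616] a [-0.02  0.01 -0.01]
```

Call:
{"fn": "drive_tool", "kwargs": {
  "plan": [
    {"x": -0.2,"y": 0.14,"z": 0.3,"ax": 0,"ay": 0,"az": 0,"hand": 10},
    {"x": -0.2,"y": 0.14,"z": 0.8,"ax": 0,"ay": 0,"az": 0,"hand": 10},
    {"x": -0.2,"y": 0.14,"z": 1.4,"ax": 0,"ay": 0,"az": 0,"hand": 10},
    {"x": -0.2,"y": 0.14,"z": 2.0,"ax": 0,"ay": 0,"az": 0,"hand": 10},
    {"x": -0.2,"y": 0.14,"z": 2.5,"ax": 0,"ay": 0,"az": 0,"hand": 10},
    {"x": -0.2,"y": 0.14,"z": 2.9,"ax": 0,"ay": 0,"az": 0,"hand": 10},
    {"x": -0.2,"y": 0.14,"z": 3.2,"ax": 0,"ay": 0,"az": 0,"hand": 10},
    {"x": -0.2,"y": 0.14,"z": 3.4,"ax": 0,"ay": 0,"az": 0,"hand": 10}
  ]
}}

```text
clock: 10.55
eef_pos: [452.3, -237.5, 45.9]
tcp_rot: [-3.138, 0.0, 0.986]
contact_force: [-1.1, 0.6, -2.3]
opening: 0.18
grasp_force: 39.3
```

Call:
{"fn": "drive_tool", "kwargs": {
  "plan": [
    {"x": 0,"y": 0,"z": 0.06,"ax": 0,"ay": 0,"az": 0,"hand": 10},
    {"x": 0,"y": 0,"z": 0.12,"ax": 0,"ay": 0,"az": 0,"hand": 10},
    {"x": 0,"y": 0,"z": 0.18,"ax": 0,"ay": 0,"az": 0,"hand": 10},
    {"x": 0,"y": 0,"z": 0.22,"ax": 0,"ay": 0,"az": 0,"hand": 10},
    {"x": 0,"y": 0,"z": 0.24,"ax": 0,"ay": 0,"az": 0,"hand": 10},
    {"x": 0,"y": 0,"z": 0.24,"ax": 0,"ay": 0,"az": 0,"hand": 10}
  ]
}}

```text
clock: 11.15
eef_pos: [454.4, -237.9, 35.9]
tcp_rot: [3.141, -0.0, 0.986]
contact_force: [-0.3, 0.5, -2.4]
opening: 0.179
grasp_force: 39.3
```

Run:
```python
from h import *
rel(452,-240,31,56.5)
im=imaging.grab_frame("scene"); cv2.imwrite("pics/s6.png",cv2.resize(im[150:270,290:430,::-1],None,fx=4,fy=4))
```

```text
clk 11.15 eef [ 454.4 -237.9   35.9] [180.   -0.   56.5] F [-0.3  0.5 -2.4] q [-0.49  0.46  2.01  0.    0.67  0.1 ] grip 39.3 0.179
xyz [-0.061 -0.016  0.099] a [ 0. -0.  0.]
```

View pics/s6.png

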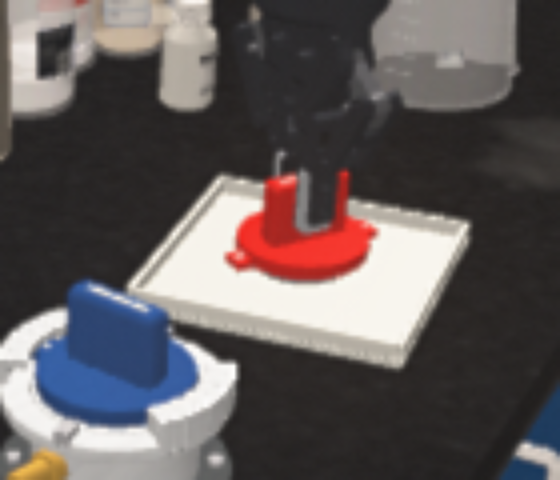

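The cover is just above the tray floor, well inside the walls at crop (303,240). I lower until the force shows contact.

Call:
{"fn": "drive_tool", "kwargs": {
  "plan": [
    {"x": 0,"y": 0,"z": 0.03,"ax": 0,"ay": 0,"az": 0,"hand": 10},
    {"x": 0,"y": 0,"z": 0.06,"ax": 0,"ay": 0,"az": 0,"hand": 10},
    {"x": 0,"y": 0,"z": 0.08,"ax": 0,"ay": 0,"az": 0,"hand": 10},
    {"x": 0,"y": 0,"z": 0.1,"ax": 0,"ay": 0,"az": 0,"hand": 10},
    {"x": 0,"y": 0,"z": 0.1,"ax": 0,"ay": 0,"az": 0,"hand": 10}
  ]
}}

```text
clock: 11.7
eef_pos: [454.3, -237.9, 30.7]
tcp_rot: [-3.141, -0.0, 0.986]
contact_force: [0.6, -0.6, -3.0]
opening: 0.179
grasp_force: 39.4
```

Call:
{"fn": "drive_tool", "kwargs": {
  "plan": [
    {"x": 0,"y": 0,"z": 0.02,"ax": 0,"ay": 0,"az": 0,"hand": 10},
    {"x": 0,"y": 0,"z": 0.03,"ax": 0,"ay": 0,"az": 0,"hand": 10},
    {"x": 0,"y": 0,"z": 0.03,"ax": 0,"ay": 0,"az": 0,"hand": 10}
  ]
}}

```text
clock: 12.0
eef_pos: [454.3, -237.9, 30.7]
tcp_rot: [3.141, 0.0, 0.986]
contact_force: [-5.6, 2.8, 20.0]
opening: 0.179
grasp_force: 42.7
```

Call:
{"fn": "drive_tool", "kwargs": {
  "plan": [
    {"x": 0,"y": 0,"z": -0.02,"ax": 0,"ay": 0,"az": 0,"hand": 10},
    {"x": 0,"y": 0,"z": -0.02,"ax": 0,"ay": 0,"az": 0,"hand": 17},
    {"x": 0,"y": 0,"z": -0.02,"ax": 0,"ay": 0,"az": 0,"hand": 22},
    {"x": 0,"y": 0,"z": -0.02,"ax": 0,"ay": 0,"az": 0,"hand": 30},
    {"x": 0,"y": 0,"z": -0.02,"ax": 0,"ay": 0,"az": 0,"hand": 38},
    {"x": 0,"y": 0,"z": -0.02,"ax": 0,"ay": 0,"az": 0,"hand": 45},
    {"x": 0,"y": 0,"z": -0.02,"ax": 0,"ay": 0,"az": 0,"hand": 45}
  ]
}}

```text
clock: 12.7
eef_pos: [454.2, -237.9, 30.2]
tcp_rot: [-3.141, 0.0, 0.986]
contact_force: [0.8, 0.6, -0.7]
opening: 0.524
grasp_force: 0.0
```

Call:
{"fn": "drive_tool", "kwargs": {
  "plan": [
    {"x": 0,"y": 0,"z": -0.2,"ax": 0,"ay": 0,"az": 0,"hand": 45},
    {"x": 0,"y": 0,"z": -0.5,"ax": 0,"ay": 0,"az": 0,"hand": 45},
    {"x": 0,"y": 0,"z": -1.0,"ax": 0,"ay": 0,"az": 0,"hand": 45},
    {"x": 0,"y": 0,"z": -1.7,"ax": 0,"ay": 0,"az": 0,"hand": 45},
    {"x": 0,"y": 0,"z": -2.4,"ax": 0,"ay": 0,"az": 0,"hand": 45},
    {"x": 0,"y": 0,"z": -2.8,"ax": 0,"ay": 0,"az": 0,"hand": 45},
    {"x": 0,"y": 0,"z": -3.0,"ax": 0,"ay": 0,"az": 0,"hand": 45},
    {"x": 0,"y": 0,"z": -3.0,"ax": 0,"ay": 0,"az": 0,"hand": 45}
  ]
}}

```text
clock: 13.5
eef_pos: [454.9, -238.2, 181.7]
tcp_rot: [3.139, -0.0, 0.986]
contact_force: [0.4, 0.1, -0.6]
opening: 0.529
grasp_force: 0.0
```

Run:
```python
from h import *
rel(452,-240,180,56.5)
im=imaging.grab_frame("scene"); cv2.imwrite("pics/s7.png",cv2.resize(im[150:270,290:430,::-1],None,fx=4,fy=4))
```

```text
clk 13.5 eef [ 454.9 -238.2  181.7] [179.8  -0.   56.5] F [ 0.4  0.1 -0.6] q [-0.49  0.24  1.92  0.    0.98  0.1 ] grip 0.0 0.529
xyz [-0.062 -0.029  0.035] a [ 0.03 -0.    0.  ]
```

View pics/s7.png

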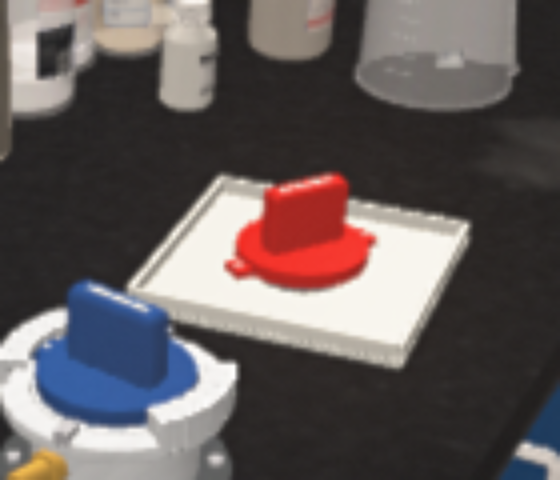

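The red cover lies flat and upright in the tray at crop (303,245), released, with the gripper clear and the blue cover unmoved. I hand in.

```bash
python3 -c "
from rig import r
print(r.sign_off())"
```

```text
the job is handed in; nothing more can be done
None
```

I opened the red-covered housing and set its cover upright and flat in the white tray, left the blue cover untouched, and handed the job in at about 13.5 s; the hand-in returned no verdict.

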